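# Slip the handle onto the serving pan and hold it out for handing over

### The job

The little serving pan on the chopping board is hot, so never touch the pan itself: take its loose handle by the grip and slide the flat tongue fully home into the pan's socket while the pan stands on the board. Then lift the pan straight up by the handle about 15 cm clear of the board, and only then turn it a quarter turn, level and smoothly with the lemon staying in the middle, until the loop ear points squarely to the right-hand end of the worktop, where someone will take it. Finish while still holding it there, still and level, by the handle, and leave the other things on the worktop alone.

Things in the scene. Friction and masses are not known exactly. Their poses are not given: they have to be found in the camera images.
- pan: Small round steel pan, dished inside, 128 mm across, 40 mm high, about 0.22 kg, loose on the board (board top 22 mm above the worktop) on a flat base 88 mm across. Origin: centre of its underside; z up; x points from the middle to the loop ear; the socket is on the -x side, facing roughly the robot at the start. It slides on the board when pushed with about 2 N, harmlessly.
- pan_floor (a point): Middle of the pan's inside floor, 7 mm above its underside. From here the floor rises outwards at about 8 degrees, then more steeply to the wall, so the lemon rolls away if the pan tilts more than about 8 degrees. Carried by the handle the pan droops by up to about 5 degrees at the ear (play in the socket, give in the grip).
- socket_mouth (a point): Centre of the mouth of the pan's socket, 115 mm from the pan's middle on its -x side, 18 mm above the pan's underside; axes as the pan's. The slot runs from here along the pan's +x, 50 mm deep; it is 34 mm wide (along y) and 10.4 mm high (along z), its first 5 mm flared about 4 mm wider on each side.
- ear (a point): Middle of the thin loop ear on the far side of the pan from the socket, 85 mm from the pan's middle along its +x, 34 mm above its underside.
- handle: Slip-on handle, 184 mm long with its hanging loop, about 0.10 kg, lying loose on the board left or right of the pan, tongue away from the robot. x points along the handle to the tongue's tip, z up; origin: under the tongue's tip, level with the handle's underside. When home, its underside is 3 mm higher than the pan's.
- shoulder (a point): Centre of the front face of the handle's steel shoulder plate (40 mm wide, 26 mm high, 5 mm thick), 15 mm above the underside; it meets socket_mouth when the handle is home. Ahead of it the steel tongue: 50 mm long, 30 mm wide, 8 mm thick, mid-plane at this height, the last 7 mm tapered (26 mm wide, 5 mm thick at the tip).
- grip (a point): Place for the fingers on the black plastic grip close behind the shoulder: 70 mm behind the tongue's tip, 15 mm above the underside; axes as the handle's. The grip is 24 mm wide (y), 30 mm high, upright flat sides, from 55 to 160 mm behind the tip. Squeeze firmly (80 N or more): the pan hangs out 135 mm from here.
- lemon_center (a point): Centre of the lemon (73 x 56 x 57 mm, about 0.1 kg) that lies loose in the middle of the pan.
- worktop_right_end (a point): A fixed point on the right-hand end (y = -0.27) of the worktop, at the height of its surface; axes as the world's.
- tin_1: Bystander: green food tin, 76 mm across, 58 mm high, right of the board; origin under its centre.
- garlic_1: Bystander: garlic bulb, 48 mm, right of the board near the front edge; origin under its centre.
- wooden_spoon_1: Bystander: wooden spoon, 320 mm long, left of the board; origin under its centre.
Mind the look-alikes: they are no part of the job. There is more than one size of the handle; the one meant has the size given above. Leave any blue look-alike of the part that bears lemon_center alone.

How it is judged:
On the way, in this order (a step that is already met when the one before it is completed fails the run):
1. the handle's tongue is fully home in the socket (shoulder within 6 mm of the mouth) while the pan stands on the board (distance between shoulder and socket_mouth below 0.006 m and angle between the x axis of handle and the x axis of pan, either way round below 0.12 rad and height (world z) of pan below 0.03 m), for 0.2 s.
2. the pan is lifted at least 80 mm clear of the board by the handle before it is turned (ear still more than 35 degrees from its final direction) (height (world z) of pan above 0.102 m and angle between the x axis of pan and the y axis of worktop_right_end, either way round above 0.61 rad and distance between shoulder and socket_mouth below 0.01 m), for 0.1 s.
At the end, for the whole second after the job is handed in: Still gripping the handle, shoulder within 10 mm of the socket's mouth; pan carried by it alone, at rest, origin above z = 0.122 (100 mm over the board), level within 8 degrees, ear pointing to the worktop's right-hand end (-y) within 12 degrees, lemon within 20 mm of its middle (height (world z) of pan above 0.122 m and angle between pan's own z axis and vertical below 0.14 rad and angle between the x axis of pan and the y axis of worktop_right_end, either way round below 0.21 rad and x of worktop_right_end in the frame of pan above 0 m and distance between shoulder and socket_mouth below 0.01 m and horizontal distance between lemon_center and pan below 0.02 m and contact force between the fingers and handle above 2 N and contact force between the arm and pan below 0.5 N and linear speed of pan below 0.03 m/s); the arm keeps its last pose, push and grip.
It fails at once if the lemon rolls more than 30 mm away from the pan's middle (horizontal distance between lemon_center and pan above 0.03 m).
It fails at once if the pan is tipped by more than 15 degrees (angle between pan's own z axis and vertical above 0.26 rad).
It fails at once if the fingers or the arm touch the pan (contact force between any of the fingers, the arm and pan above 1 N).
It fails at once if a bystander is moved by more than 20 mm (distance of any of tin_1, garlic_1, wooden_spoon_1 from where it was at the start of the episode above 0.02 m).
It also fails if it takes over 58 s, if anything falls off the work surface, if the arm or the gripper's body presses on something with over 40 N, if the wrist force passes 120 N, or if a joint passes its speed limit or range.

### The arm

A 7-joint arm with a two-finger parallel gripper is mounted at the origin on a cart in front of the work surface, level with it; the furniture and walls round the work are solid. World frame = base frame: x ahead of the robot, y to its left, z up, the work surface at z = 0. Lengths are in m, angles in rad, forces in N, time in s.
With the tool pointing down it reaches from about 0.425 to 0.95 m from the base axis. Payload 4.7 kg.
Tool frame: the origin (TCP) lies midway between the tips of the shut fingers; the grasp point (between the pads) lies 19 mm behind it; z points along the fingers, y is the line along which they close (so a half turn about z gives the same grasp; the last joint's range is limited). The gripper opens to 87 mm and grips with 3 to 60 N. Pads are 19 mm wide; open, the fingers measure 117 mm over their backs; the gripper's body (75 mm by 190 mm) begins 51 mm behind the grasp point.
Start: joints at [-1.223, 0.469, -0.049, 1.532, 0.024, 1.141, -0.082], TCP at [0.248, 0.628, 0.223] pointing down, gripper open.
Joint ranges: [-2.59, 2.59], [-0.33, 1.99], [-1.39, 1.29], [0.1, 2.45], [-1.04, 4.18], [0.21, 1.99], [-2.66, 2.66]. Speed limits (rad/s): [2.57, 2.57, 3.14, 3.14, 3.14, 3.14, 3.14].

### API

Orientations are given as a unit quaternion [w, x, y, z].
In Python, from bench import telemetry, cams, bot gives the robot as it stands.
- The arm moves only by the shell command python3 -m jog 'ROWS' [FORCE]. ROWS is a JSON object of lists of equal length, an entry for each row: "offset": the shift along the tool's x, y, z each as a share of 0.1 m, from -1 to 1, a list of three; "rot": the turn, a rotation vector about the tool's x, y, z each as a share of 2 rad, from -1 to 1, a list of three; "fingers": the finger opening in mm, from 0 to 87. In form: {"offset": [[x, y, z], ...], "rot": [[wx, wy, wz], ...], "fingers": [fingers, ...]}. A call has 1 to 10 rows; each row is the pose to reach, as a shift and turn from the pose commanded when the call began, along the tool's axes at that moment; what a row does not reach only later rows make up. A row lasts 1/8 s, in which the tool goes at most 62.5 mm and 10.7 degrees, less where a joint would pass 70% of its speed; a pose out of reach is approached as far as the arm can. A call with a number of a shift or a turn outside -1 to 1 is refused whole. A call with a gripper value outside its range is refused whole. The fingers move at their own pace and stop on an object; FORCE is the grip in N (left out, the last holds). Time passes only in rows, so rows that repeat a pose let the fingers close. It gives the time, the measured TCP pose, the force, the opening and the grip force at its end, in the units of the state.
- telemetry.get_obs(): the state, without advancing time (a new reading comes with each control period).
- cams.read_camera(name): name is "side" or "top" or "wrist"; returns the picture (384x512x3 uint8, red, green, blue); there is no depth.
- cams.calibration(name): a dict with "mtx" (3x3 intrinsics, pixels), "view" (4x4, takes a point from world to camera coordinates). Camera axes: x right, y down, z forward; pixel columns grow to the right and rows downward; lengths in m; the calibration is good to about 2 mm. A picture is of the moment at which its call begins: read the wrist's pose just before it. calibration takes no time and is no camera call; for the wrist camera it gives the pose at the moment of the call.
- bot.close_job(): hands the job in; it is judged then, once.
Trained networks look in the newest picture that a camera, given by its name, has taken for a name from the list of things; names that differ only in an ending like _2 or _b are one class to them, and where a whole thing is asked for, a point or a joint stands for the part that bears it (a point fixed in the world has none). Each returns a list of dicts, best first, with "confidence" (0 to 1); they miss things now and then, are a little off and sometimes report something else, mostly with a low value. They report only what shows in the picture. A call takes as long as a camera call. They do not tell look-alikes from the thing itself.
- cams.look_for(camera, thing): "at" ([column, row] in pixels, amid what is visible of it).
- cams.outline_of(camera, thing): "region" (384x512 bool, what is visible of it) and "at" ([column, row] in pixels, amid what is visible of it).
The state is a dict: "time_s": time; "qpos": joint angles; "dq": joint speeds; "effort": joint torques, N m; "tool_pos": TCP position; "tcp_rot": TCP orientation; "wrist_force": force on the tool from outside, world axes, zero at the start; "moment": the same for the moment, N m; "grip_width": finger opening in m; "finger_force": force on a finger pad.
Only numpy, scipy, OpenCV 4.12 (cv2) and the standard library are available. Lean on these libraries where they do the work, as an engineer would, in place of code of your own. Each camera call takes 0.05 s, during which the arm holds its last target. There are 200 camera calls.

## Working session

There is one attempt and no reset: what is moved stays moved. The work goes in short steps, Python scripts to look and compute and a shell command to move; the robot and the scene stay as the last step left them, time stands still between calls to the robot, and variables do not carry over. Pictures are saved under pics/ and viewed, at most 13 in all, crops included, and the job is handed in when it is done.

```bash
ls; mkdir -p pics; python3 - <<'E'
from bench import telemetry,cams
import cv2,numpy as np
o=telemetry.get_obs();print({k:np.round(v,3).tolist() for k,v in o.items()})
ims=[]
for c in ["top","side"]:
    im=cams.read_camera(c);cv2.imwrite(f"pics/{c}0.png",im[:,:,::-1])
    k=cams.calibration(c);print(c,np.round(k["mtx"],1).tolist(),np.round(k["view"],3).tolist())
    for t in ["pan","pan_floor","socket_mouth","ear","handle","shoulder","grip","lemon_center","tin_1","garlic_1","wooden_spoon_1"]:
        print(c,t,[(np.round(d["at"]).tolist(),round(d["confidence"],2)) for d in cams.look_for(c,t)][:4])
E
```

```text
pics
{'time_s': 0.0, 'qpos': [-1.223, 0.469, -0.049, 1.534, 0.024, 1.141, -0.082], 'dq': [-0.001, -0.001, 0.0, -0.0, -0.001, -0.0, 0.001], 'effort': [0.0, -50.798, -0.08, -23.615, -0.061, 0.038, 0.0], 'tool_pos': [0.248, 0.627, 0.221], 'tcp_rot': [-0.0, 0.187, 0.982, -0.001], 'wrist_force': [0.201, -0.216, -0.492], 'moment': [0.002, 0.04, 0.009], 'finger_force': 0.0, 'grip_width': 0.087}
top [[380.0, 0.0, 253.7], [0.0, 380.0, 194.2], [0.0, 0.0, 1.0]] [[-0.012, -1.0, 0.014, 0.143], [-0.994, 0.011, -0.107, 0.567], [0.107, -0.015, -0.994, 1.151], [0.0, 0.0, 0.0, 1.0]]
top pan [([248.0, 174.0], 0.91)]
top pan_floor [([244.0, 172.0], 0.66)]
top socket_mouth [([248.0, 174.0], 0.72)]
top ear [([245.0, 174.0], 0.6)]
top handle [([178.0, 213.0], 0.52)]
top shoulder [([298.0, 194.0], 0.84), ([177.0, 215.0], 0.61)]
top grip [([300.0, 193.0], 0.91), ([178.0, 214.0], 0.63), ([242.0, 177.0], 0.52)]
top lemon_center [([212.0, 245.0], 0.73), ([253.0, 166.0], 0.55)]
top tin_1 [([371.0, 189.0], 0.63)]
top garlic_1 [([352.0, 240.0], 0.58)]
top wooden_spoon_1 [([122.0, 188.0], 0.95)]
side [[489.0, 0.0, 251.9], [0.0, 489.0, 192.8], [0.0, 0.0, 1.0]] [[-0.733, -0.68, -0.005, 0.517], [-0.585, 0.635, -0.504, 0.296], [0.346, -0.366, -0.864, 1.639], [0.0, 0.0, 0.0, 1.0]]
side pan [([244.0, 192.0], 0.73)]
side pan_floor [([242.0, 192.0], 0.63), ([318.0, 140.0], 0.47)]
side socket_mouth [([244.0, 189.0], 0.66), ([158.0, 274.0], 0.53)]
side ear [([244.0, 194.0], 0.59), ([338.0, 172.0], 0.2)]
side handle [([224.0, 260.0], 0.81), ([280.0, 176.0], 0.64)]
side shoulder [([281.0, 178.0], 0.95), ([218.0, 263.0], 0.68)]
side grip [([219.0, 260.0], 0.75), ([281.0, 178.0], 0.63), ([315.0, 141.0], 0.2)]
side lemon_center [([240.0, 188.0], 0.64), ([266.0, 252.0], 0.58)]
side tin_1 [([317.0, 141.0], 0.72)]
side garlic_1 [([337.0, 174.0], 0.63)]
side wooden_spoon_1 [([159.0, 271.0], 0.77)]
```

```bash
python3 - <<'E'
import cv2
a=cv2.imread("pics/top0.png")[90:290,90:400];cv2.imwrite("pics/top0c.png",cv2.resize(a,None,fx=2.5,fy=2.5,interpolation=cv2.INTER_CUBIC))
E
```

```text
(no output)
```

View pics/top0c.png

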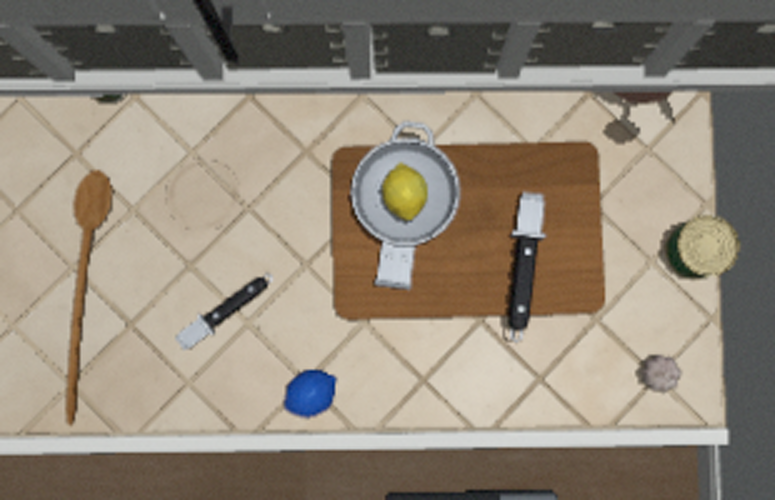

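View pics/side0.png

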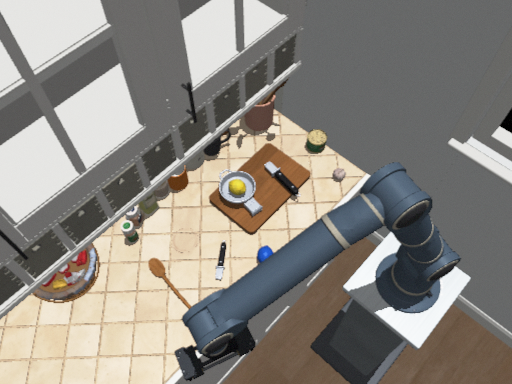

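The top picture shows the full-size handle on the board, right of the pan: tongue tip at about (303,168) in the full image, loop at (295,224). The pan is at about (252,166), with its ear up and its socket mouth near (247,205). The small handle and the blue lemon on the left are look-alikes.

```bash
cat > h.py <<'E'
from bench import telemetry,cams
import numpy as np,cv2
from scipy.spatial.transform import Rotation as R
def ray(c,px,z,k=None):
    k=k or cams.calibration(c);V=np.array(k["view"]);A=V[:3,:3]
    C=-A.T@V[:3,3];d=A.T@np.linalg.solve(k["mtx"],[px[0],px[1],1]);return C+d*(z-C[2])/d[2]
def proj(c,p,k=None):
    k=k or cams.calibration(c);V=np.array(k["view"]);q=np.array(k["mtx"])@(V[:3,:3]@np.asarray(p)+V[:3,3]);return q[:2]/q[2]
def tool():
    o=telemetry.get_obs();q=np.array(o["tcp_rot"]);return np.array(o["tool_pos"]),R.from_quat(q[[1,2,3,0]])
def go(p,yaw=None):
    """units (0.1 m, 2 rad) to TCP p, tool down, tool-y axis along world yaw angle"""
    t,r=tool();d=r.inv().apply(np.asarray(p)-t)/.1
    w=[0,0,0]
    if yaw is not None:
        y=np.array([np.cos(yaw),np.sin(yaw),0]);z=np.array([0,0,-1.]);
        w=(r.inv()*R.from_matrix(np.c_[np.cross(y,z),y,z])).as_rotvec()/2
    print("t",np.round(t,4),"offset",np.round(d,3),"rot",np.round(w,3))
E
python3 - <<'E'
from h import *
f=lambda x,y:(90+x/2.5,90+y/2.5)
for n,p,z in [("tip",(532,195),.037),("sho",(528,234),.048),("gripend",(518,328),.052),("loop",(512,338),.04),("ear",(412,126),.056),("rim",(405,190),.062),("mouth",(394,288),.045),("sL",(376,286),.045),("sR",(411,290),.045)]:
    print(n,np.round(ray("top",f(*p),z),3))
go([.56,-.06,.25],np.pi/2)
E
```

```text
tip [ 0.648 -0.017  0.037]
sho [ 0.598 -0.009  0.048]
gripend [0.482 0.006 0.052]
loop [0.471 0.012 0.04 ]
ear [0.732 0.132 0.056]
rim [0.651 0.141 0.062]
mouth [0.533 0.156 0.045]
sL [0.536 0.178 0.045]
sR [0.531 0.135 0.045]
t [0.2483 0.6277 0.2226] offset [-5.428 -5.247 -0.275] rot [ 0.    -0.    -0.188]
```

```bash
python3 -m jog '{"offset":[[-0.9,-0.8,-0.3],[-0.9,-0.8,-0.3],[-0.9,-0.8,-0.3]],"rot":[[0,0,-0.188],[0,0,-0.188],[0,0,-0.188]],"fingers":[87,87,87]}' 60
for i in 1 2 3 4; do python3 -m jog '{"offset":[[-0.51,-0.96,0],[-0.51,-0.96,0],[-0.51,-0.96,0]],"rot":[[0,0,0],[0,0,0],[0,0,0]],"fingers":[87,87,87]}'; done
python3 -m jog '{"offset":[[-0.51,-0.96,0],[-0.51,-0.96,0],[-0.51,-0.96,0],[-0.51,-0.96,0]],"rot":[[0,0,0],[0,0,0],[0,0,0],[0,0,0]],"fingers":[87,87,87,87]}'
python3 - <<'E'
from h import *
print(tool()[0],tool()[1].as_matrix().round(3))
im=cams.read_camera("wrist");cv2.imwrite("pics/w1.png",im[:,:,::-1])
k=cams.calibration("wrist");V=np.array(k["view"]);print(-V[:3,:3].T@V[:3,3],V[:3,:3].round(3),k["mtx"]);np.save("w1.npy",k,allow_pickle=True)
E
```

```text
time_s: 1.58
tool_pos: [0.3073, 0.5162, 0.2544]
tcp_rot: [0.002, 0.005, 1.0, 0.0]
wrist_force: [-0.1, 0.8, -0.2]
grip_width: 0.087
finger_force: 0.0
time_s: 1.95
tool_pos: [0.3558, 0.4212, 0.2527]
tcp_rot: [0.0, 0.004, 1.0, -0.0]
wrist_force: [-1.0, 0.4, 1.3]
grip_width: 0.0874
finger_force: 0.0
time_s: 2.33
tool_pos: [0.406, 0.326, 0.2526]
tcp_rot: [0.0, 0.003, 1.0, -0.0]
wrist_force: [-0.8, 0.4, 0.5]
grip_width: 0.0872
finger_force: 0.0
time_s: 2.7
tool_pos: [0.4567, 0.2307, 0.2526]
tcp_rot: [0.0, 0.003, 1.0, -0.0]
wrist_force: [-0.4, 1.1, 0.5]
grip_width: 0.0869
finger_force: 0.0
time_s: 3.08
tool_pos: [0.5075, 0.1352, 0.2525]
tcp_rot: [0.0, 0.002, 1.0, -0.0]
wrist_force: [-0.3, 0.4, -0.6]
grip_width: 0.0871
finger_force: 0.0
time_s: 3.58
tool_pos: [0.5569, 0.0435, 0.2521]
tcp_rot: [-0.0, -0.002, 1.0, 0.001]
wrist_force: [-0.8, -0.6, -0.2]
grip_width: 0.087
finger_force: 0.0
[0.556925   0.04353851 0.25214918] [[-1.    -0.003 -0.001]
 [-0.003  1.     0.002]
 [ 0.001  0.002 -1.   ]]
[0.48457066 0.04336271 0.41501237] [[-0.004  1.     0.001]
 [ 0.965  0.003  0.264]
 [ 0.264  0.002 -0.965]] [[327.3168306    0.         257.49421022]
 [  0.         327.3168306  191.94344383]
 [  0.           0.           1.        ]]
```

View pics/w1.png

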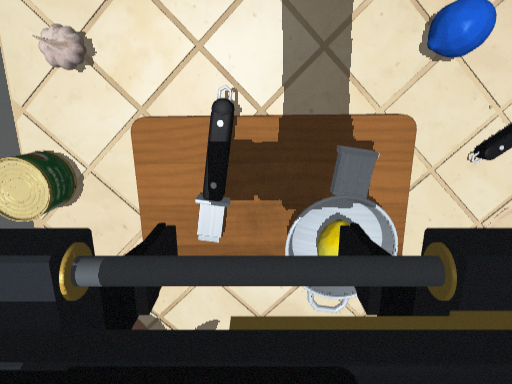

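The wrist view shows the handle (tongue tip ~(208,241), shoulder ~(212,200), loop ~(227,88)) and the socket (mouth ~(358,149)). I'll enlarge it for precise corners.

```bash
python3 - <<'E'
import cv2,numpy as np
a=cv2.imread("pics/w1.png")[80:250,185:385];a=cv2.convertScaleAbs(a,alpha=1.2,beta=20)
a=cv2.resize(a,None,fx=3.5,fy=3.5,interpolation=cv2.INTER_CUBIC)
for i in range(0,200,20): cv2.putText(a,str(185+i),(int(i*3.5),10),0,.35,(0,255,0));cv2.line(a,(int(i*3.5),0),(int(i*3.5),600),(0,255,0),1) if i%40==0 else 0
for i in range(0,170,20): cv2.putText(a,str(80+i),(0,int(i*3.5)),0,.35,(0,255,0));cv2.line(a,(0,int(i*3.5)),(700,int(i*3.5)),(0,255,0),1) if i%40==0 else 0
cv2.imwrite("pics/w1c.png",a)
E
```

```text
(no output)
```

View pics/w1c.png

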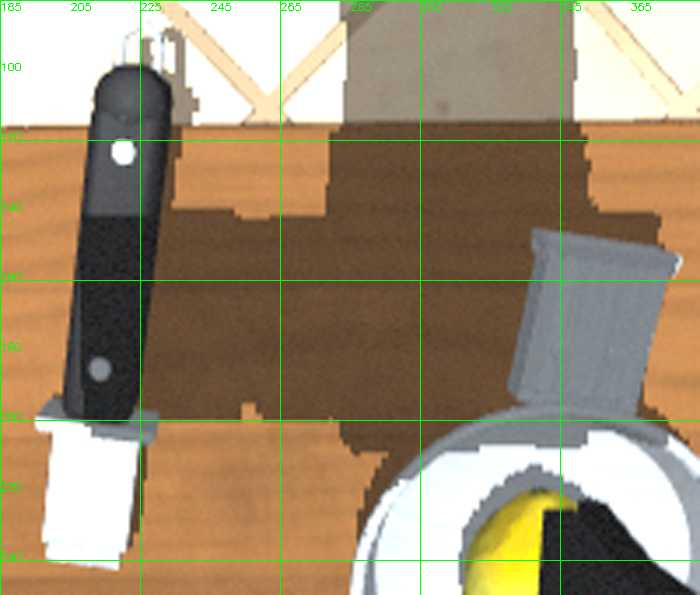

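```bash
python3 - <<'E'
from h import *
k=np.load("w1.npy",allow_pickle=True).item()
f=lambda x,y:(185+x/3.5,80+y/3.5)
P={}
for n,p,z in [("riv2",(123,152),.052),("riv1",(100,368),.052),("tipL",(43,560),.0395),("tipR",(119,569),.0395),("shL",(54,432),.041),("shR",(140,440),.041),
 ("plateL",(38,418),.050),("plateR",(157,428),.050),("mL",(533,229),.047),("mR",(681,256),.047),("sL1",(548,250),.047),("sL2",(527,400),.047),("sR1",(664,275),.047),("sR2",(637,415),.047)]:
    P[n]=ray("wrist",f(*p),z,k);print(n,P[n].round(4))
for a,b in [("riv2","riv1"),("shL","tipL"),("shR","tipR"),("sL1","sL2"),("sR1","sR2"),("mR","mL")]:
    d=P[b]-P[a];print(a,b,np.arctan2(d[1],d[0]).round(3),np.linalg.norm(d).round(4))
# pan from other corners
for c in ["top"]:
  im=cams.read_camera(c)
  for t in ["pan"]:
    r=cams.outline_of(c,t)[0]["region"].astype(np.uint8)
    cn=max(cv2.findContours(r,0,1)[0],key=len);print(cv2.boundingRect(cn))
im=cams.read_camera("wrist")
for t in ["handle","shoulder","socket_mouth","pan","grip"]:
    print(t,[(np.round(d["at"],1).tolist(),round(d["confidence"],2)) for d in cams.look_for("wrist",t)][:3])
E
```

```text
riv2 [0.5067 0.0033 0.052 ]
riv1 [ 0.5759 -0.006   0.052 ]
tipL [ 0.6492 -0.0301  0.0395]
tipR [ 0.6526 -0.0033  0.0395]
shL [ 0.6013 -0.0239  0.041 ]
shR [0.6041 0.0054 0.041 ]
plateL [ 0.5936 -0.0274  0.05  ]
plateR [0.597  0.0121 0.05  ]
mL [0.5308 0.1336 0.047 ]
mR [0.5393 0.182  0.047 ]
sL1 [0.5375 0.1389 0.047 ]
sL2 [0.5877 0.1355 0.047 ]
sR1 [0.5455 0.1771 0.047 ]
sR2 [0.5928 0.1727 0.047 ]
riv2 riv1 -0.134 0.0698
shL tipL -0.128 0.0483
shR tipR -0.177 0.0493
sL1 sL2 -0.068 0.0503
sR1 sR2 -0.093 0.0475
mR mL -1.745 0.0491
(230, 139, 44, 67)
handle [([215.3, 171.7], 0.83)]
shoulder [([493.9, 149.1], 0.96), ([215.5, 170.0], 0.93), ([343.1, 216.8], 0.39)]
socket_mouth [([345.9, 214.0], 0.91)]
pan [([345.4, 217.5], 0.59)]
grip [([217.0, 170.4], 0.93), ([496.5, 146.9], 0.73)]
```

```bash
python3 - <<'E'
from h import *
go([.5816,-.0076,.10],np.pi/2-.13)
print(telemetry.get_obs()["qpos"])
E
```

```text
t [0.5571 0.0403 0.2526] offset [-0.245 -0.48   1.526] rot [0.    0.    0.065]
[-0.31444899  0.251039    0.20358808  1.78700384 -0.05638898  1.10902
  1.47856044]
```

```bash
python3 -m jog '{"offset":[[-0.25,-0.48,0.5],[-0.25,-0.48,0.95],[-0.25,-0.48,0.95],[-0.25,-0.48,0.95]],"rot":[[0,0,0.065],[0,0,0.065],[0,0,0.065],[0,0,0.065]],"fingers":[87,87,87,87]}'
python3 -m jog '{"offset":[[0,0,0.5],[0,0,0.55],[0,0,0.55],[0,0,0.55]],"rot":[[0,0,0],[0,0,0],[0,0,0],[0,0,0]],"fingers":[87,87,87,87]}'
python3 - <<'E'
from h import *
go([.5816,-.0076,.027],np.pi/2-.13)
E
```

```text
time_s: 4.53
tool_pos: [0.5831, -0.0072, 0.1591]
tcp_rot: [0.001, 0.065, 0.998, 0.0]
wrist_force: [1.5, 0.6, -1.1]
grip_width: 0.087
finger_force: 0.0
time_s: 5.03
tool_pos: [0.5837, -0.0078, 0.1048]
tcp_rot: [0.002, 0.065, 0.998, 0.0]
wrist_force: [0.3, -0.8, -0.4]
grip_width: 0.087
finger_force: 0.0
t [ 0.5837 -0.0078  0.1048] offset [ 0.024 -0.001  0.778] rot [ 0.001  0.002 -0.   ]
```

```bash
python3 -m jog '{"offset":[[0.02,0,0.3],[0.02,0,0.55],[0.02,0,0.72],[0.02,0,0.77],[0.02,0,0.77]],"rot":[[0,0,0],[0,0,0],[0,0,0],[0,0,0],[0,0,0]],"fingers":[87,87,87,87,87]}'
python3 - <<'E'
from h import *
go([.5816,-.0076,.027],np.pi/2-.13)
im=cams.read_camera("wrist");cv2.imwrite("pics/w2.png",im[:,:,::-1])
E
```

```text
time_s: 5.65
tool_pos: [0.5807, -0.0078, 0.026]
tcp_rot: [0.0, 0.065, 0.998, 0.0]
wrist_force: [0.0, 0.8, 0.0]
grip_width: 0.0867
finger_force: 0.0
t [ 0.5807 -0.0078  0.026 ] offset [-0.008  0.003 -0.01 ] rot [ 0.  0. -0.]
```

View pics/w2.png

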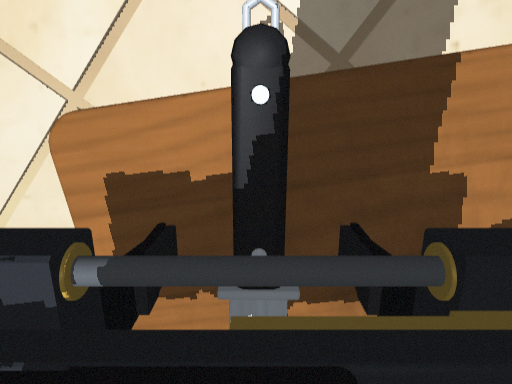

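The handle runs vertically in the picture (columns 233–288), centred between the fingers, with the shoulder plate at row ~292 ahead of them. Closing now.

```bash
python3 -m jog '{"offset":[[0,0,0],[0,0,0],[0,0,0],[0,0,0],[0,0,0],[0,0,0],[0,0,0],[0,0,0]],"rot":[[0,0,0],[0,0,0],[0,0,0],[0,0,0],[0,0,0],[0,0,0],[0,0,0],[0,0,0]],"fingers":[10,10,10,10,10,10,10,10]}' 60
python3 -m jog '{"offset":[[0,0,-0.15],[0,0,-0.3],[0,0,-0.3]],"rot":[[0,0,0],[0,0,0],[0,0,0]],"fingers":[10,10,10]}'
python3 - <<'E'
from h import *
t,r=tool();print(t,r.as_rotvec())
np.save("g.npy",t)
go([.451-.0,.168,.056],np.pi/2-.13)
E
```

```text
time_s: 6.7
tool_pos: [0.5802, -0.0077, 0.0255]
tcp_rot: [-0.0, 0.065, 0.998, 0.0]
wrist_force: [0.6, 0.2, -0.2]
grip_width: 0.0233
finger_force: 60.0
time_s: 7.08
tool_pos: [0.5816, -0.0078, 0.0576]
tcp_rot: [0.002, 0.065, 0.998, 0.0]
wrist_force: [0.1, -1.2, -1.7]
grip_width: 0.0233
finger_force: 60.0
[ 0.58164675 -0.00778249  0.05758407] [2.05104227e-01 3.13087391e+00 9.60204865e-04]
t [ 0.5816 -0.0078  0.0576] offset [1.525 1.572 0.011] rot [ 0.     0.002 -0.   ]
```

```bash
python3 -m jog '{"offset":[[0.4,0,0],[0.9,0.2,0],[0.9,0.2,0]],"rot":[[0,0,0],[0,0,0],[0,0,0]],"fingers":[10,10,10]}'
python3 - <<'E'
from h import *
k1=np.load("w1.npy",allow_pickle=True).item();k0=cams.calibration("top")
A=cv2.imread("pics/w1.png");B=cv2.imread("pics/top0.png")
def model(c,yaw,zr):
    T=lambda p:np.array([c[0],c[1],.022])+R.from_euler("z",yaw).apply(p)
    a=np.linspace(0,2*np.pi,60);rim=[T([.064*np.cos(t),.064*np.sin(t),.04]) for t in a]
    sl=[T(p) for p in [(-.065,-.02,zr),(-.115,-.02,zr),(-.115,.02,zr),(-.065,.02,zr)]]
    return rim,sl,T([.085,0,.034]),T([-.115,0,zr])
# fit rim+ear+mouth from manual top points and wrist mouth corners
from scipy.optimize import least_squares
top=lambda x,y:np.array([90+x/2.5,90+y/2.5])
w=lambda x,y:np.array([185+x/3.5,80+y/3.5])
# rim contour from top: bright/dark mask of pan outline network
cams.read_camera("top")
def res(p):
    rim,sl,e,m=model(p[:2],p[2],.025)
    T=lambda q:np.array([p[0],p[1],.022])+R.from_euler("z",p[2]).apply(q)
    m3=T([-.115,0,.025])
    mw=(w(533,229)+w(681,256))/2
    lw=(w(548,250)+w(664,275))/2; rw=(w(527,400)+w(637,415))/2
    ctop=np.mean([proj("top",q,k0) for q in rim[:-1]],0)
    r=[(proj("w",m3,k1)-mw), (proj("w",T([-.109,0,.025]),k1)-lw)[:1],(proj("w",T([-.065,0,.025]),k1)-rw)[:1],
       ctop-top(405.5,191),(proj("top",T([.089,0,.034]),k0)-top(412,124))]
    return np.concatenate([np.ravel(x) for x in r])
s=least_squares(res,[.65,.14,-.12]);p=s.x;print(p,s.fun.round(2))
rim,sl,e,m=model(p[:2],p[2],.025);print("mouth",m)
def draw(I,k,x0,y0,x1,y1,f):
    J=cv2.resize(I[y0:y1,x0:x1],None,fx=f,fy=f,interpolation=cv2.INTER_CUBIC)
    q=lambda P:np.int32([(proj("x",v,k)-[x0,y0])*f+f/2 for v in P])
    cv2.polylines(J,[q(rim)],0,(0,0,255),1);cv2.polylines(J,[q(sl)],0,(0,255,0),1);cv2.circle(J,tuple(map(int,q([e])[0])),2,(255,0,0),2);return J
a=draw(A,k1,270,130,410,320,3);b=draw(B,k0,220,130,290,220,6)
h=max(len(a),len(b));pad=lambda z:cv2.copyMakeBorder(z,0,h-len(z),0,0,0)
cv2.imwrite("pics/fit.png",np.hstack([pad(a)[:600],pad(b)[:600,:380]]))
np.save("pan.npy",p)
go([.451-.0,.168,.056],np.pi/2-.13)
E
```

```text
time_s: 7.45
tool_pos: [0.4889, 0.0256, 0.055]
tcp_rot: [-0.003, 0.064, 0.998, 0.0]
wrist_force: [0.3, 0.5, -0.5]
grip_width: 0.0237
finger_force: 60.0
[ 0.64890047  0.14376763 -0.12955799] [ 0.81 -0.12 -0.04 -1.23 -0.97  0.46 -0.18 -0.72]
mouth [0.53486427 0.15862515 0.047     ]
t [0.492  0.0248 0.0556] offset [ 0.59   1.368 -0.003] rot [ 0.    -0.001  0.001]
```

View pics/fit.png

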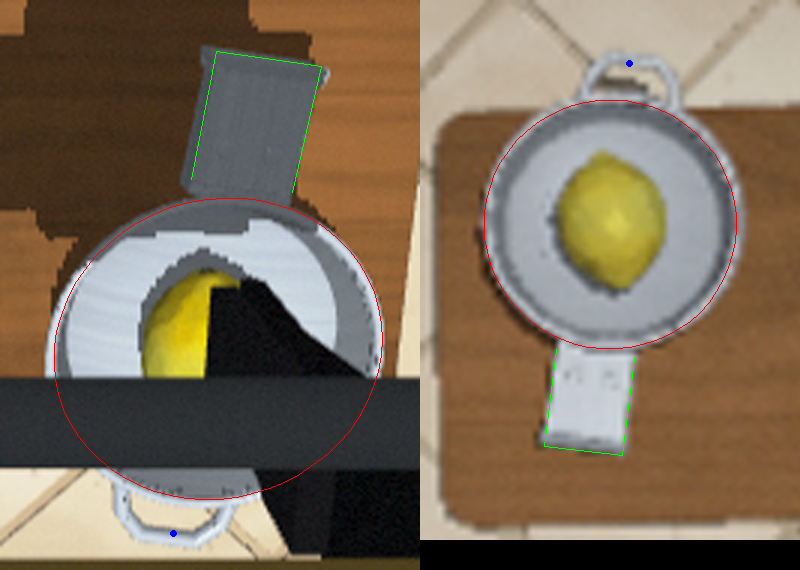

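The overlay matches to about 1–2 mm: mouth ≈ (0.535, 0.158), pan yaw ≈ −0.13, nearly the same as the handle's. Moving to the pre-insert pose.

```bash
python3 -m jog '{"offset":[[0.4,0.4,0],[0.66,0.9,0],[0.66,0.9,0],[0.66,0.9,0]],"rot":[[0,0,0],[0,0,0],[0,0,0],[0,0,0]],"fingers":[10,10,10,10]}'
python3 -m jog '{"offset":[[0,0.48,0],[0,0.48,0.15],[0,0.48,0.15],[0,0.48,0.15],[0,0.48,0.15]],"rot":[[0,0,0],[0,0,0],[0,0,0],[0,0,0],[0,0,0]],"fingers":[10,10,10,10,10]}'
python3 - <<'E'
from h import *
go([.4433,.1698,.0285],np.pi/2-.131)
E
```

```text
time_s: 8.0
tool_pos: [0.4412, 0.1214, 0.0558]
tcp_rot: [0.001, 0.065, 0.998, 0.0]
wrist_force: [-0.3, 0.5, -1.0]
grip_width: 0.0237
finger_force: 60.0
time_s: 8.62
tool_pos: [0.4465, 0.1682, 0.0408]
tcp_rot: [0.0, 0.066, 0.998, 0.0]
wrist_force: [-0.6, -1.1, -0.7]
grip_width: 0.0235
finger_force: 60.0
t [0.4465 0.1682 0.0408] offset [0.034 0.012 0.123] rot [ 0.     0.    -0.001]
```

```bash
python3 -m jog '{"offset":[[0.03,0.01,0.06],[0.03,0.01,0.12],[0.03,0.01,0.12],[0.03,0.01,0.12]],"rot":[[0,0,0],[0,0,0],[0,0,0],[0,0,0]],"fingers":[10,10,10,10]}'
python3 - <<'E'
from h import *
go([.4433,.1698,.0285],np.pi/2-.131)
a=cams.read_camera("top")[120:290,180:320];b=cams.read_camera("side")[130:300,170:310]
J=np.hstack([cv2.resize(x[:,:,::-1],None,fx=2.8,fy=3.5/3.5*2.8,interpolation=cv2.INTER_CUBIC) for x in (a,b)])
cv2.imwrite("pics/pre.png",J)
E
```

```text
time_s: 9.12
tool_pos: [0.4433, 0.1706, 0.0284]
tcp_rot: [-0.0, 0.065, 0.998, -0.0]
wrist_force: [-0.4, 0.0, -0.5]
grip_width: 0.0236
finger_force: 60.0
t [0.4433 0.1706 0.0284] offset [-0.001 -0.008 -0.001] rot [-0. -0.  0.]
```

View pics/pre.png

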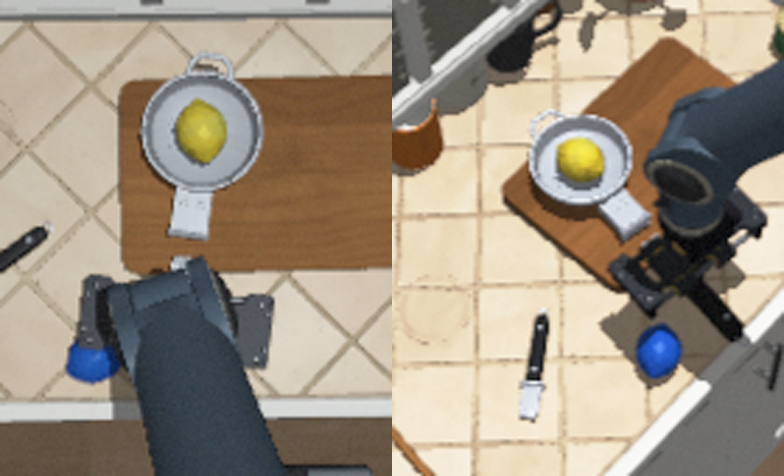

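```bash
python3 - <<'E'
from h import *
t,r=tool();x=-r.as_matrix()[:,0];y=r.as_matrix()[:,1]
for s in(-.013,.013):print((proj("top",t+.0705*x+s*y+[0,0,.014])-[180,120])*2.8)
im=cv2.imread("pics/pre.png")[225:300,140:240];cv2.imwrite("pics/prec.png",cv2.resize(im,None,fx=6,fy=6))
E
```

```text
[196.35878224 258.38576618]
[172.70067434 255.54582716]
```

View pics/prec.png

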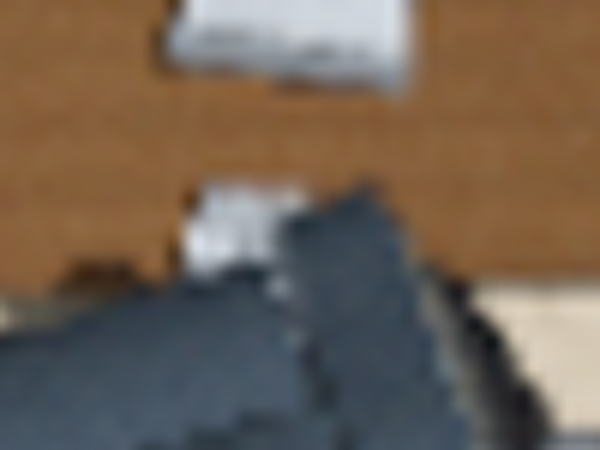

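Tip and mouth line up within about 1 mm: tip left edge at (172.5,257), predicted (172.7,256). Sliding in gently.

```bash
python3 -m jog '{"offset":[[-0.08,0,0],[-0.16,0,0],[-0.24,0,0],[-0.32,0,0],[-0.4,0,0],[-0.45,0,0],[-0.45,0,0]],"rot":[[0,0,0],[0,0,0],[0,0,0],[0,0,0],[0,0,0],[0,0,0],[0,0,0]],"fingers":[10,10,10,10,10,10,10]}'
python3 - <<'E'
from h import *
go([.5137,.1606,.0285],np.pi/2-.131)
b=cams.read_camera("side");a=cams.read_camera("top")
J=np.hstack([cv2.resize(x[:,:,::-1],None,fx=2.8,fy=2.8,interpolation=cv2.INTER_CUBIC) for x in (a[120:290,180:320],b[130:300,170:310])])
cv2.imwrite("pics/mid.png",J)
E
```

```text
time_s: 10.1
tool_pos: [0.4882, 0.1646, 0.0285]
tcp_rot: [0.0, 0.066, 0.998, 0.0]
wrist_force: [-0.1, 0.4, -0.7]
grip_width: 0.0237
finger_force: 60.0
t [0.4882 0.1646 0.0285] offset [-0.258 -0.007 -0.   ] rot [ 0.  0. -0.]
```

View pics/mid.png

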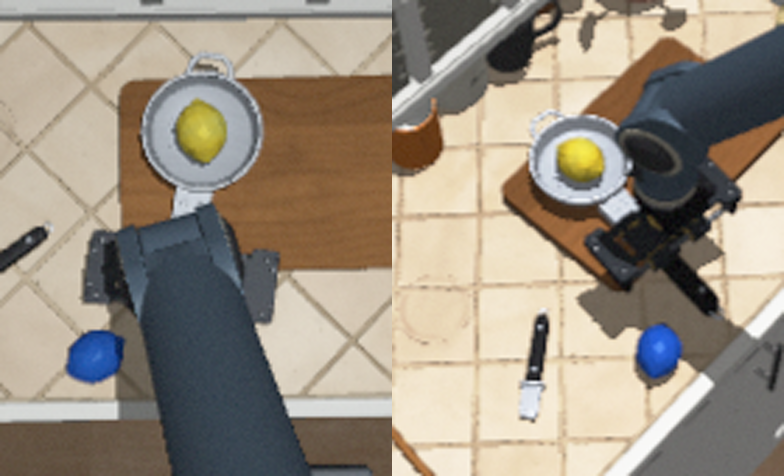

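The pan hasn't moved and the tongue is about halfway in with no force. I'll continue with a small overpush so the shoulder seats.

```bash
for i in 1; do python3 -m jog '{"offset":[[-0.05,0,0],[-0.1,0,0],[-0.15,0,0],[-0.2,0,0],[-0.24,0,0],[-0.24,0,0]],"rot":[[0,0,0],[0,0,0],[0,0,0],[0,0,0],[0,0,0],[0,0,0]],"fingers":[10,10,10,10,10,10]}';done
python3 -m jog '{"offset":[[-0.02,0,0],[-0.03,0,0],[-0.04,0,0]],"rot":[[0,0,0],[0,0,0],[0,0,0]],"fingers":[10,10,10]}'
python3 -m jog '{"offset":[[-0.02,0,0],[-0.03,0,0],[-0.04,0,0],[-0.05,0,0]],"rot":[[0,0,0],[0,0,0],[0,0,0],[0,0,0]],"fingers":[10,10,10,10]}'
python3 - <<'E'
from h import *
go([.5137,.1606,.0285],np.pi/2-.131)
b=cams.read_camera("side");a=cams.read_camera("top")
old=cv2.imread("pics/mid.png")
J=np.hstack([cv2.resize(x[:,:,::-1],None,fx=2.8,fy=2.8,interpolation=cv2.INTER_CUBIC) for x in (a[120:290,180:320],b[130:300,170:310])])
cv2.imwrite("pics/in.png",J)
g=lambda I:cv2.cvtColor(I[30:190,120:280],6).astype(np.float32)
print("pan shift px/2.8",cv2.phaseCorrelate(g(old),g(J)))
f=lambda I:cv2.cvtColor(I[100:200,520:640],6).astype(np.float32)
print(cv2.phaseCorrelate(f(old),f(J)))
E
```

```text
time_s: 10.95
tool_pos: [0.512, 0.1615, 0.0285]
tcp_rot: [0.0, 0.066, 0.998, 0.0]
wrist_force: [-0.5, -0.8, -2.6]
grip_width: 0.0234
finger_force: 60.0
time_s: 11.32
tool_pos: [0.5153, 0.1612, 0.0285]
tcp_rot: [-0.0, 0.065, 0.998, -0.0]
wrist_force: [-1.3, -0.8, -0.2]
grip_width: 0.0233
finger_force: 60.0
time_s: 11.82
tool_pos: [0.5206, 0.1604, 0.0284]
tcp_rot: [-0.0, 0.065, 0.998, -0.0]
wrist_force: [-1.1, -0.0, -0.8]
grip_width: 0.0236
finger_force: 60.0
t [0.5206 0.1604 0.0284] offset [ 0.069 -0.007 -0.001] rot [-0. -0.  0.]
pan shift px/2.8 ((0.17885376753072535, -1.8005479923417766), 0.08364519357681274)
((-0.5615832644894851, -0.6990948754547688), 0.15902148564656576)
```

```bash
python3 -m jog '{"offset":[[-0.02,0,0],[-0.04,0,0],[-0.06,0,0],[-0.08,0,0],[-0.08,0,0],[-0.08,0,0]],"rot":[[0,0,0],[0,0,0],[0,0,0],[0,0,0],[0,0,0],[0,0,0]],"fingers":[10,10,10,10,10,10]}'
python3 - <<'E'
from h import *
t,r=tool();print(t)
b=cams.read_camera("side");a=cams.read_camera("top")
J=np.hstack([cv2.resize(x[:,:,::-1],None,fx=2.8,fy=2.8,interpolation=cv2.INTER_CUBIC) for x in (a[120:290,180:320],b[130:300,170:310])])
cv2.imwrite("pics/in2.png",J)
k=cams.calibration("top")
T=lambda n:cv2.cvtColor(cv2.imread(f"pics/{n}.png"),6)
tpl=T("mid")[45:180,130:275]
from scipy.ndimage import shift
for n in ["mid","in","in2"]:
    m=cv2.matchTemplate(T(n)[25:200,110:295],tpl,cv2.TM_CCOEFF_NORMED);_,v,_,l=cv2.minMaxLoc(m)
    # local quadratic
    x,y=l;q=lambda s:(s[0]-s[2])/(2*(s[0]-2*s[1]+s[2]))
    print(n,v,(x+q(m[y,x-1:x+2])-20)/2.8,(y+q(m[y-1:y+2,x])-20)/2.8,"px -> mm x2.8")
E
```

```text
time_s: 12.68
tool_pos: [0.529, 0.1594, 0.0287]
tcp_rot: [0.0, 0.065, 0.998, 0.0]
wrist_force: [-0.4, -0.4, -1.0]
grip_width: 0.0232
finger_force: 60.0
[0.52900652 0.15936617 0.02867351]
mid 0.9999989867210388 0.00018187932 -0.0009223393 px -> mm x2.8
in 0.882580578327179 0.08634636 -1.6404319 px -> mm x2.8
in2 0.7659731507301331 0.2968032 -4.325329 px -> mm x2.8
```

View pics/in2.png

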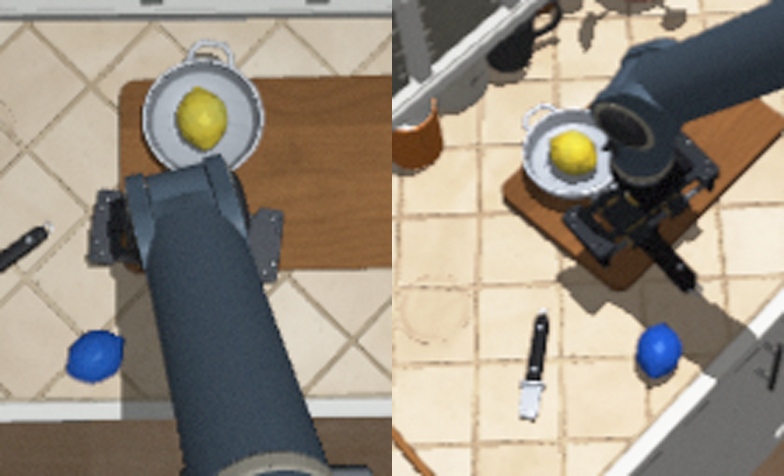

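The pan moved about 12 mm with the handle, in step with the tool, so the shoulder is seated. The lemon is centred. Starting the lift slowly.

```bash
python3 -m jog '{"offset":[[0,0,-0.02],[0,0,-0.05],[0,0,-0.09],[0,0,-0.14],[0,0,-0.2],[0,0,-0.26],[0,0,-0.32],[0,0,-0.36],[0,0,-0.38],[0,0,-0.38]],"rot":[[0,0,0],[0,0,0],[0,0,0],[0,0,0],[0,0,0],[0,0,0],[0,0,0],[0,0,0],[0,0,0],[0,0,0]],"fingers":[10,10,10,10,10,10,10,10,10,10]}'
python3 - <<'E'
from h import *
t,r=tool();print(t,r.as_euler("xyz",degrees=True),telemetry.get_obs()["moment"])
b=cams.read_camera("side");a=cams.read_camera("top")
J=np.hstack([cv2.resize(x[:,:,::-1],None,fx=2.8,fy=2.8,interpolation=cv2.INTER_CUBIC) for x in (a[120:290,180:320],b[90:260,170:310])])
cv2.imwrite("pics/lift.png",J)
x=-r.as_matrix()[:,0];g=t+[0,0,-.0035]; y=r.as_matrix()[:,1]
for dr in (0,3,5,8):
    d=np.radians(dr);X=x*np.cos(d)-np.array([0,0,np.sin(d)]);Z=np.cross(X,y)
    if Z[2]<0:Z=-Z
    m=t+.0205*x+[0,0,.0115]
    ear=m+.204*X+.016*Z
    ear=m+.200*X+.016*Z
    print(dr,"ear",(proj("top",ear)-[180,120])*2.8,(proj("side",ear)-[170,90])*2.8+[392,0],"c", (proj("side",m+.115*X+.022*Z)-[170,90])*2.8+[392,0])
E
```

```text
time_s: 14.02
tool_pos: [0.5285, 0.1594, 0.0666]
tcp_rot: [0.0, 0.065, 0.998, 0.0]
wrist_force: [1.0, 0.3, -4.1]
grip_width: 0.0237
finger_force: 60.0
[0.52852517 0.15940612 0.06660168] [1.79993062e+02 5.48795710e-04 1.72509180e+02] [ 0.0899315   0.48325204 -0.00686247]
0 ear [210.91975621  34.70946223] [528.57101679 206.14351992] c [569.44356731 246.57434313]
3 ear [210.80058587  36.82039284] [528.82102922 210.35072163] c [569.13599257 248.59065379]
5 ear [210.68895477  38.48220916] [529.13024919 213.2860215 ] c [569.01944646 250.02882577]
8 ear [210.47470661  41.34284004] [529.80418385 217.87433245] c [568.97659181 252.32172715]
```

View pics/lift.png

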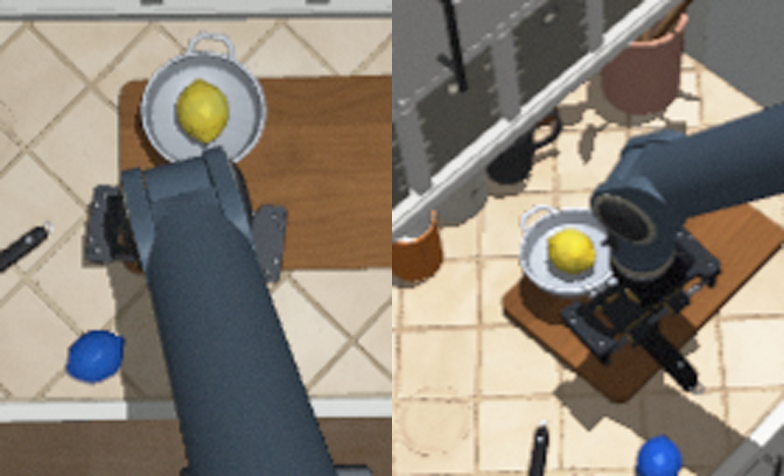

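Force of 4.1 N shows the whole pan is carried. The ear droops by about 3–5° and the lemon is centred. Continuing up with a 3° pitch correction.

```bash
python3 -m jog '{"offset":[[0,0,-0.04],[0,0,-0.12],[0,0,-0.24],[0,0,-0.37],[0,0,-0.5],[0,0,-0.62],[0,0,-0.72],[0,0,-0.78],[0,0,-0.8],[0,0,-0.8]],"rot":[[0,-0.002,0],[0,-0.005,0],[0,-0.009,0],[0,-0.013,0],[0,-0.017,0],[0,-0.021,0],[0,-0.024,0],[0,-0.026,0],[0,-0.026,0],[0,-0.026,0]],"fingers":[10,10,10,10,10,10,10,10,10,10]}'
python3 -m jog '{"offset":[[0,0,-0.03],[0,0,-0.08],[0,0,-0.15],[0,0,-0.22],[0,0,-0.28],[0,0,-0.32],[0,0,-0.34],[0,0,-0.34]],"rot":[[0,0,0],[0,0,0],[0,0,0],[0,0,0],[0,0,0],[0,0,0],[0,0,0],[0,0,0]],"fingers":[10,10,10,10,10,10,10,10]}'
python3 - <<'E'
from h import *
t,r=tool();M=r.as_matrix();print(t,M.round(3),telemetry.get_obs()["qpos"].round(2) if hasattr(telemetry.get_obs()["qpos"],"round") else telemetry.get_obs()["qpos"])
# desired: current orientation turned about world z so that -x tool points to -y
a=np.arctan2(-M[1,0],-M[0,0]);d=-np.pi/2-a
print("yaw",a,"turn",d,"tool-frame unit axis*turn/2",(r.inv().apply([0,0,1])*d/2).round(4))
cams.read_camera("side");b=cams.read_camera("side");cv2.imwrite("pics/up_side.png",b[:,:,::-1])
E
```

```text
time_s: 15.38
tool_pos: [0.5284, 0.1593, 0.1463]
tcp_rot: [0.026, 0.065, 0.998, -0.002]
wrist_force: [0.2, -0.0, -3.8]
grip_width: 0.0233
finger_force: 60.0
time_s: 16.38
tool_pos: [0.5268, 0.1596, 0.1805]
tcp_rot: [0.026, 0.065, 0.998, -0.002]
wrist_force: [-0.8, -0.2, -4.8]
grip_width: 0.0237
finger_force: 60.0
[0.52677373 0.1596403  0.18051923] [[-0.99   0.13   0.052]
 [ 0.13   0.991 -0.007]
 [-0.052  0.    -0.999]] [-0.58  0.29  0.23  1.92 -0.05  0.89  1.12]
yaw -0.13080917862224736 turn -1.4399871481726492 tool-frame unit axis*turn/2 [ 3.74e-02 -1.00e-04  7.19e-01]
```

```bash
python3 -m jog '{"offset":[[0,0,0],[0,0,0],[0,0,0],[0,0,0],[0,0,0],[0,0,0],[0,0,0],[0,0,0],[0,0,0],[0,0,0]],"rot":[[0,0,0.004],[0.001,0,0.014],[0.0016,0,0.03],[0.0026,0,0.05],[0.0037,0,0.072],[0.005,0,0.096],[0.0063,0,0.121],[0.0076,0,0.146],[0.0089,0,0.171],[0.0102,0,0.196]],"fingers":[10,10,10,10,10,10,10,10,10,10]}'
python3 -m jog '{"offset":[[0,0,0],[0,0,0],[0,0,0],[0,0,0],[0,0,0],[0,0,0],[0,0,0],[0,0,0],[0,0,0],[0,0,0]],"rot":[[0.0013,0,0.025],[0.0026,0,0.05],[0.0039,0,0.075],[0.0052,0,0.1],[0.0065,0,0.125],[0.0078,0,0.15],[0.0091,0,0.175],[0.0104,0,0.2],[0.0117,0,0.225],[0.013,0,0.25]],"fingers":[10,10,10,10,10,10,10,10,10,10]}'
python3 -m jog '{"offset":[[0,0,0],[0,0,0],[0,0,0],[0,0,0],[0,0,0],[0,0,0],[0,0,0],[0,0,0],[0,0,0],[0,0,0]],"rot":[[0.0013,0,0.025],[0.0026,0,0.05],[0.0039,0,0.075],[0.0052,0,0.1],[0.0065,0,0.125],[0.0078,0,0.15],[0.0091,0,0.175],[0.0104,0,0.2],[0.0116,0,0.223],[0.0126,0,0.243]],"fingers":[10,10,10,10,10,10,10,10,10,10]}'
python3 -m jog '{"offset":[[0,0,0],[0,0,0],[0,0,0],[0,0,0],[0,0,0],[0,0,0],[0,0,0]],"rot":[[0.0007,0,0.014],[0.0012,0,0.023],[0.0015,0,0.029],[0.0016,0,0.031],[0.0016,0,0.031],[0.0016,0,0.031],[0.0016,0,0.031]],"fingers":[10,10,10,10,10,10,10]}'
python3 - <<'E'
from h import *
t,r=tool();M=r.as_matrix();print(t,M.round(3),"yaw",np.arctan2(-M[1,0],-M[0,0]))
b=cams.read_camera("side");a=cams.read_camera("top")
J=np.hstack([cv2.resize(x[:,:,::-1],None,fx=2.8,fy=2.8,interpolation=cv2.INTER_CUBIC) for x in (a[100:270,210:350],b[70:240,200:340])])
cv2.imwrite("pics/end.png",J)
E
```

```text
time_s: 17.73
tool_pos: [0.5269, 0.1598, 0.1805]
tcp_rot: [0.025, 0.26, 0.965, -0.006]
wrist_force: [-0.5, -0.1, -4.0]
grip_width: 0.0237
finger_force: 60.0
time_s: 18.98
tool_pos: [0.5271, 0.16, 0.1807]
tcp_rot: [0.023, 0.491, 0.871, -0.012]
wrist_force: [0.2, -0.9, -4.3]
grip_width: 0.0235
finger_force: 60.0
time_s: 20.23
tool_pos: [0.5273, 0.1601, 0.1808]
tcp_rot: [0.019, 0.686, 0.727, -0.017]
wrist_force: [1.0, -0.9, -4.9]
grip_width: 0.0236
finger_force: 60.0
time_s: 21.1
tool_pos: [0.5268, 0.1596, 0.1805]
tcp_rot: [0.018, 0.708, 0.706, -0.018]
wrist_force: [-1.0, 0.4, -3.8]
grip_width: 0.0239
finger_force: 60.0
[0.52677295 0.15960907 0.18048958] [[ 0.002  1.     0.   ]
 [ 0.999 -0.002 -0.052]
 [-0.052  0.    -0.999]] yaw -1.572723325917197
```

View pics/end.png

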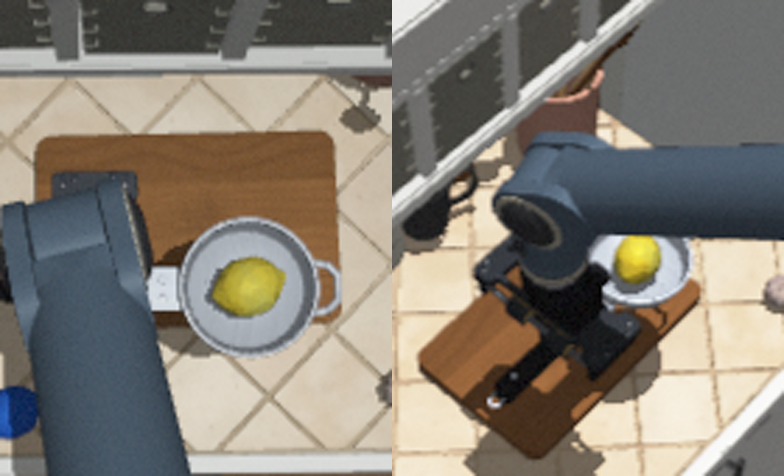

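The ear points right (−y), and the lemon at (248,286) is in the middle of the pan at (249,287). One quick seat check, then I'll hand in.

```bash
python3 -m jog '{"offset":[[0,0,0],[0,0,0],[0,0,0],[0,0,0]],"rot":[[0,0,0],[0,0,0],[0,0,0],[0,0,0]],"fingers":[10,10,10,10]}'
python3 - <<'E'
from h import *
from bench import bot
for z in(.205,.215):print(ray("top",(210+249/2.8,100+287/2.8),z), "expect y ~", tool()[0][1]-.136)
print(bot.close_job())
E
```

```text
time_s: 21.7
tool_pos: [0.5268, 0.1596, 0.1805]
tcp_rot: [0.018, 0.708, 0.706, -0.018]
wrist_force: [0.6, 0.2, -4.3]
grip_width: 0.0234
finger_force: 60.0
[0.5262622  0.02038026 0.205     ] expect y ~ 0.02362815682897615
[0.5254201  0.02173013 0.215     ] expect y ~ 0.02362815682897615
the job is handed in; nothing more can be done
None
```

I handed the job in at 21.7 s; the hand-in gave no verdict, so the result isn't confirmed. By my last checks the handle was home in the socket, the pan held still about 15 cm over the board, near level, with its ear pointing right (−y) and the lemon in the middle.

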